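# Unload the hardness-test plate and hold the index plunger clear

### The job

Slide the measured steel plate straight up out of the slotted holder on the round index table and stand it upright in the slot of the blue rack, then let go of it. Then pull the red knob of the index table's sprung plunger straight up as far as it goes, so that the pin is clear of its hole, and keep holding it: the job finishes while you are still gripping the knob and holding it fully up. Do not lift the plunger before the plate is in the rack, and leave the specimen mounts and the jar where they are.

Things in the scene. Friction and masses are not known exactly. Their poses are not given: they have to be found in the camera images.
- fixture: Fixed index table: cream round base (240 mm across, 12 mm high), aluminium disc on it (170 mm across, top 30 mm above the bench). At its centre a dark steel plate holder, 74 mm along local y, 39 mm along x, top 58 mm above the bench, with an upright slot 11 mm wide (x), 64 mm long (y), 28 mm deep, its floor at 30 mm. Origin: centre of the base's underside; z up.
- plate: Loose polished steel plate, 8 mm thick (its x), 60 mm wide (its y), 85 mm tall (its z), 0.2 to 0.4 kg. Origin: centre of its lower edge. It starts standing in the holder's slot, axes along the fixture's: origin 30 mm and top edge 115 mm above the bench, 57 mm showing above the holder. Grip it across its thickness near the top edge.
- rack: Fixed blue rack, base 100 x 110 mm, 12 mm high. Two walls (16 mm thick in local x, 100 mm long in y, tops 52 mm above the bench) leave one open-topped slot 20 mm wide (x), 80 mm long (y), closed at both ends, 40 mm deep, floor 12 mm above the bench. Origin: centre of the underside, right below the slot's centre; z up. A plate stood in it rises 45 mm above the walls and may lean.
- knob (a point): Red upright cylinder knob of the plunger, 26 mm across, 24 mm tall; grip its sides from above in any direction. This point: its centre, 92 mm above the bench when home, 112 mm fully up. Its brass pin runs down through a grey bracket arm (top at 62 mm; steel barrel 20 mm across to 72 mm) into a hole in the disc 72 mm from the disc's centre, roughly off the plate's -y end (within 30 degrees).
- plunger (a joint): Upward travel of plunger and knob, m: 0 home (pin 10 mm deep in the disc's hole), above 0.010 out of the hole, 0.020 fully up at its stop. Spring and weight pull it home with about 6 N at home, 12 N at the stop; it does not latch and drops back when let go.
- mount_black: Bystander: loose black round specimen mount, 35 mm across, 22 mm high, origin at the centre of its underside.
- mount_green: Bystander: loose green round specimen mount, 35 mm across, 22 mm high, origin at the centre of its underside.
- jar: Bystander: loose round jar with a white lid, 52 mm across, 65 mm high, origin at the centre of its underside.
Not all that is in view belongs to the job. Of the things that look like the rack, take the one that is farthest to the robot's left at the start.

How it is judged:
By the outcome, as a careful person would: the job done as asked, in the order asked, and still so for the second after the job is handed in, while the arm keeps its last pose, push and grip.
It also fails if it takes over 48 s, if anything falls off the work surface, if the arm or the gripper's body presses on something with over 40 N, if the wrist force passes 120 N, or if a joint passes its speed limit or range.

### The arm

A 7-joint arm with a two-finger parallel gripper is mounted at the origin on the work surface. World frame = base frame: x ahead of the robot, y to its left, z up, the work surface at z = 0. Lengths are in m, angles in rad, forces in N, time in s.
With the tool pointing down it reaches from about 0.35 to 0.9 m from the base axis. Payload 19.9 kg.
Tool frame: the origin (TCP) lies at the centre of the arm's flange, where the gripper is bolted on; the fingertips stand 173 mm ahead of it and the grasp point (between the pads) lies 155 mm ahead of it; z points along the fingers, y is the line along which they close (so a half turn about z gives the same grasp; the last joint's range is limited). The gripper opens to 85 mm and grips with 20 to 120 N. Pads are 22 mm wide; open, the fingers measure 114 mm over their backs; the gripper's body (76 mm by 85 mm) begins 54 mm behind the grasp point. The pads swing forward as they close: fully open they stand 13 mm farther back than shut.
Start: joints at [-1.319, 0.417, -0.01, 1.614, 0.005, 1.111, -0.053], TCP at [0.181, 0.598, 0.405] pointing down, gripper open.
Joint ranges: [-2.81, 2.81], [-0.39, 2.02], [-1.27, 1.25], [0.06, 2.57], [-1.19, 4.33], [0.19, 2], [-2.82, 2.82]. Speed limits (rad/s): [1.89, 1.89, 2.39, 2.39, 3.01, 3.01, 3.01].

### API

Orientations are given as a unit quaternion [w, x, y, z].
In Python, from cell import manip, optics gives the robot as it stands.
- The arm moves only by the tool drive_tool, never from a script. Its argument "rows" is text: rows parted by semicolons, each of 7 numbers parted by spaces: the shift along the world's x, y, z as a fraction of full scale, then the turn, a rotation vector about the world's x, y, z as a fraction of full scale, then the opening, from 0 (shut) to 1 (fully open). A call has 1 to 20 rows; each row is the pose to reach, as a shift and turn from the pose commanded when the call began; what a row does not reach only later rows make up. Full scale, the value 1, is 1 m for a shift and 1.5 rad for a turn. A row lasts 1/10 s, in which the tool goes at most 50 mm and 8.59 degrees, less where a joint would pass 70% of its speed; a pose out of reach is approached as far as the arm can. A call with a number of a shift or a turn outside -1 to 1 is refused whole. A call with a gripper value outside its range is refused whole. The fingers move at their own pace and stop on an object; "newtons" is the grip in N (left out, the last holds). Time passes only in rows, so rows that repeat a pose let the fingers close. It gives the time, the measured TCP pose, the force, the opening and the grip force at its end, in the units of the state.
- manip.sense(): the state, without advancing time (a new reading comes with each control period).
- optics.capture(name): name is "side" or "top"; returns a dict with "img" (420x560x3 uint8, blue, green, red), "depth" (420x560 float32, m along the optical axis (not along the pixel's ray), 0 where there is no reading), "vertical_fov" (degrees; the focal length in pixels is half the picture's height over the tangent of half this angle, whatever the lens; pixels are square), "cx", "cy" (the principal point, pixels), "D" ([k1, k2, p1, p2, k3] as OpenCV has them; the pictures are not rectified), "R" (3x3) and "t" (3): a world point X has camera coordinates R X + t. Camera axes: x right, y down, z forward; pixel columns grow to the right and rows downward; lengths in m; the calibration is good to about 2 mm. A picture is of the moment at which its call begins.
- manip.close_job(): hands the job in; it is judged then, once.
The state is a dict: "time_s": time; "q": joint angles; "joint_velocities": joint speeds; "joint_efforts": joint torques, N m; "tcp_pos": TCP position; "eef_rot": TCP orientation; "ft_force": force on the tool from outside, world axes, zero at the start; "torque": the same for the moment, N m; "width": finger opening in m; "grip_force": force on a finger pad.
Only numpy, scipy, OpenCV 4.12 (cv2) and the standard library are available. Lean on these libraries where they do the work, as an engineer would, in place of code of your own. Each camera call takes 0.05 s, during which the arm holds its last target. There are 200 camera calls.

## Working session

There is one attempt and no reset: what is moved stays moved. The work goes in short steps, Python scripts to look and compute and a tool call to move; the robot and the scene stay as the last step left them, time stands still between calls to the robot, and variables do not carry over. Pictures are saved under pics/ and viewed, at most 10 in all, crops included, and the job is handed in when it is done.

Besides the shell and the picture viewer there is one more tool, called as name(argument=value, ...), one argument or row to a line, values as JSON. drive_tool: Moves the arm, as the interface text tells. Shift numbers are shares of 1 m and turn numbers shares of 1.5 rad, none past 1 either way. Its arguments: {"type":"object","properties":{"rows":{"type":"string"},"newtons":{"type":"number"}},"required":["rows"]}

```bash
mkdir -p pics; ls
cat > h.py <<'E'
import numpy as np, cv2, pickle
from cell import manip, optics
def cap(n):
    c=optics.capture(n); h=c["img"].shape[0]
    f=h/2/np.tan(np.radians(c["vertical_fov"])/2)
    c["K"]=np.array([[f,0,c["cx"]],[0,f,c["cy"]],[0,0,1]]); c["D"]=np.array(c["D"],float); c["R"]=np.array(c["R"]); c["t"]=np.array(c["t"]); return c
def rays(c,px):
    p=cv2.undistortPoints(np.array(px,float).reshape(-1,1,2),c["K"],c["D"]).reshape(-1,2)
    return np.c_[p,np.ones(len(p))]
def plane(c,px,z):
    d=rays(c,px)@c["R"]; o=-c["R"].T@c["t"]
    return o+d*((z-o[2])/d[:,2])[:,None]
def cloud(c):
    h,w=c["depth"].shape; v,u=np.mgrid[:h,:w]
    r=rays(c,np.c_[u.ravel(),v.ravel()])
    return ((r*c["depth"].reshape(-1,1)-c["t"])@c["R"]).reshape(h,w,3)
E
python3 - <<'E'
from h import *
s=manip.sense(); print(s)
for n in("side","top"):
    c=cap(n); cv2.imwrite(f"pics/{n}0.png",c["img"]); pickle.dump(c,open(n+"0.pkl","wb"))
    print(n,c["K"],c["D"],-c["R"].T@c["t"],c["R"],(c["depth"]>0).mean())
E
```

```text
pics
{'time_s': 0.0, 'q': array([-1.31849487,  0.41797391, -0.01031092,  1.6142194 ,  0.00471202,
        1.11072133, -0.05297936]), 'joint_velocities': array([-0.00268459, -0.00015135, -0.00015642,  0.00224248,  0.00172657,
       -0.00069895, -0.00114842]), 'joint_efforts': array([-1.51102173e-03, -8.64447355e+01,  6.77881781e-01, -4.34910572e+01,
        1.90559775e-02,  7.42077740e-03,  4.23353845e-05]), 'tcp_pos': array([0.1809442 , 0.59807322, 0.40404114]), 'eef_rot': array([-4.38730270e-05,  1.46352314e-01,  9.89232318e-01, -6.47692862e-04]), 'ft_force': array([ 0.03417085,  0.68803719, -0.69142292]), 'torque': array([-0.01304628,  0.02891557,  0.07151977]), 'grip_force': 0.0, 'width': 0.08564689343823047}
side [[521.24390398   0.         287.57129799]
 [  0.         521.24390398 213.76269138]
 [  0.           0.           1.        ]] [-0.01158646  0.          0.          0.          0.        ] [0.23154565 0.46913062 0.78602625] [[-0.86994466 -0.4928381  -0.01751831]
 [-0.36825118  0.67283428 -0.64162692]
 [ 0.32800511 -0.55172877 -0.7668168 ]] 0.9960459183673469
top [[408.21358525   0.         278.24241332]
 [  0.         408.21358525 210.97008962]
 [  0.           0.           1.        ]] [-0.12598483  0.          0.          0.          0.        ] [ 0.39833601 -0.03985463  0.86259217] [[ 0.02164074 -0.99933425 -0.0293724 ]
 [-0.98663674 -0.01660171 -0.16208738]
 [ 0.16149184  0.03248758 -0.98633916]] 0.995812074829932
```

View pics/side0.png

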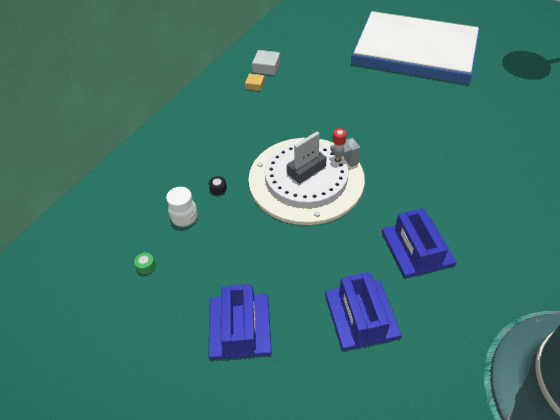

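View pics/top0.png

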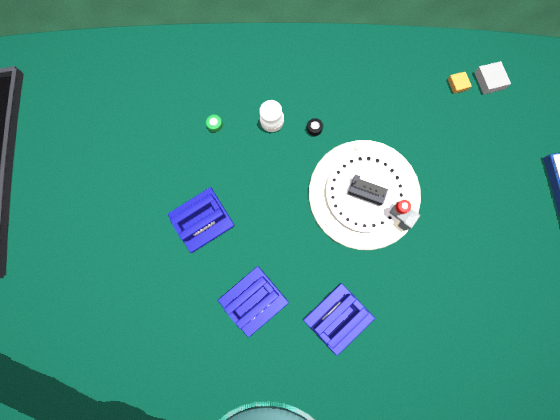

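Top view: three blue racks at about A (201,220), B (253,301) and C (340,319). Image left is +y, so A looks farthest to the robot's left; in the side view it is (240,322). The fixture is at (365,193), the plate and holder at (368,190), and the knob at (403,207). Next I'll measure them and crop rack A.

```bash
cat > m.py <<'E'
from h import *
def comps(m,a):
    n,l,st,ce=cv2.connectedComponentsWithStats(m.astype(np.uint8)); return [l==i for i in range(1,n) if st[i,4]>a]
def tri(ca,pa,cb,pb):
    A=[];b=[]
    for c,p in((ca,pa),(cb,pb)):
        r=rays(c,[p])[0]
        for k in(0,1): A.append(c["R"][k]-r[k]*c["R"][2]); b.append(r[k]*c["t"][2]-c["t"][k])
    return np.linalg.lstsq(np.array(A),np.array(b),rcond=None)[0]
def rect(P):
    (c,s,a)=cv2.minAreaRect((P[:,:2]*1000).astype(np.float32)); return np.round(c,1),np.round(s,1),round(a,1)
E
python3 - <<'E'
from m import *
C={n:pickle.load(open(n+"0.pkl","rb")) for n in("top","side")}
kn={}
for n,c in C.items():
    P=cloud(c); hsv=cv2.cvtColor(c["img"],cv2.COLOR_BGR2HSV); H,S,V=cv2.split(hsv)
    print(n,"bench z",np.round(np.percentile(P[...,2][(H>70)&(H<95)&(P[...,2]<.03)],[10,50,90]),4))
    for m in comps((H>110)&(H<130)&(S>150),300):
        Q=P[m]; t=Q[(Q[:,2]>.046)&(Q[:,2]<.058)]; b=Q[(Q[:,2]>.006)&(Q[:,2]<.018)]
        print(" blue",np.round(np.argwhere(m).mean(0)[::-1]),len(t),"top",rect(t) if len(t)>10 else "", np.round(np.median(t[:,2]),4) if len(t) else "","base",rect(b) if len(b)>10 else "")
    m=comps(((H<8)|(H>172))&(S>150)&(V>80),20)
    for k in m:
        Q=P[k]; t=Q[Q[:,2]>np.percentile(Q[:,2],90)-.004]; print(" red",np.argwhere(k).mean(0)[::-1],k.sum(),"zmax",Q[:,2].max(),rect(t))
    box=(P[...,0]>.3)&(P[...,0]<.75)&(P[...,1]>-.4)&(P[...,1]<.0)
    for lo,hi,nm in((.008,.016,"base"),(.027,.034,"disc"),(.053,.062,"holder+"),(.085,.125,"platetop"),(.108,.125,"edge")):
        k=box&(P[...,2]>lo)&(P[...,2]<hi)&~((S>150)&((H<8)|(H>172)|((H>110)&(H<130))))
        for q in comps(k,8): print(" ",nm,q.sum(),np.round(np.argwhere(q).mean(0)[::-1]),rect(P[q]),np.round(np.median(P[q][:,2]),4))
    for nm,mm in(("jarwhite",(S<60)&(V>150)),("green",(H>45)&(H<70)&(S>120)&(V>90))):
        for q in comps(mm,60): print(" ",nm,q.sum(),np.round(np.argwhere(q).mean(0)[::-1]),rect(P[q]),P[q][:,2].max())
t,s=C["top"]["img"],C["side"]["img"]
a=np.hstack([cv2.resize(t[180:260,160:240],(400,400),interpolation=2),cv2.resize(t[150:240,320:420],(400,400),interpolation=2)])
b=cv2.resize(s[120:220,240:440][:, :],(800,400),interpolation=2)[:200*1]
b=cv2.resize(s[120:195,290:390],(400,300),interpolation=2); b2=cv2.resize(s[280:360,200:280],(300,300),interpolation=2)
cv2.imwrite("pics/crop1.png",np.vstack([cv2.resize(a,(600,300)),np.hstack([cv2.resize(b,(300,300)),b2])]))
E
```

```text
top bench z [-0.0031 -0.0004  0.0017]
 blue [197. 218.] 707 top (array([518.4, 154.1]), array([ 52.6, 100. ]), 33.1) 0.0516 base (array([517.5, 154.3]), array([ 99.4, 109.8]), 33.8)
 blue [248. 300.] 162 top (array([351.4,  37.9]), array([ 49.8, 100.2]), 40.0) 0.0512 base (array([357.7,  56.6]), array([59.6, 92.1]), 41.8)
 red [399.06521739 208.7173913 ] 46 zmax 0.1056748441250435 (array([ 532.7, -246.7]), array([21.4,  7.8]), 36.5)
  base 11 [278. 129.] (array([720.2,  -7.5]), array([ 1.5, 15.3]), 31.4) 0.0115
  base 15 [310. 131.] (array([716.7, -77.6]), array([25.9,  5.8]), 42.5) 0.0125
  base 4078 [359. 195.] (array([ 580.1, -195.2]), array([235.3, 238.4]), 58.3) 0.0118
  base 250 [278. 303.] (array([351.7, -18.4]), array([71.1, 35. ]), 1.2) 0.0116
  base 543 [326. 305.] (array([ 344.4, -112.6]), array([ 28. , 108.8]), 41.0) 0.0119
  base 10 [362. 304.] (array([ 346.3, -188.8]), array([25.6,  0.3]), 45.9) 0.0112
  base 162 [341. 317.] (array([ 317.7, -143.6]), array([11.9, 60.7]), 45.0) 0.012
  base 141 [365. 321.] (array([ 310.5, -193.2]), array([17.6, 40.3]), 49.7) 0.0121
  dis
[... 3185 characters left out ...]
60262455222856
  jarwhite 333 [266.  57.] (array([569. , -20.7]), array([  68.7, 1187.7]), 31.3) 0.7860262455222856
  jarwhite 5669 [304. 184.] (array([482.8,  94.4]), array([238.9, 870.1]), 18.5) 0.7860262455222856
  jarwhite 132 [351. 144.] (array([ 521.7, -271.7]), array([35. , 31.6]), 63.6) 0.06526247253770048
  jarwhite 854 [181. 205.] (array([742.5, -10.3]), array([50.6, 94. ]), 7.5) 0.06882644881561598
  jarwhite 67 [143. 259.] (array([732.8, 137.2]), array([17.6, 16.8]), 8.1) 0.026446536498849017
  jarwhite 69 [543. 345.] (array([ 79.2, -27.4]), array([86.9,  6.5]), 79.8) 0.0744568832816645
  green 253 [145. 264.] (array([731.9, 137.7]), array([33.8, 33.2]), 22.4) 0.02467307982706762
```

View pics/crop1.png

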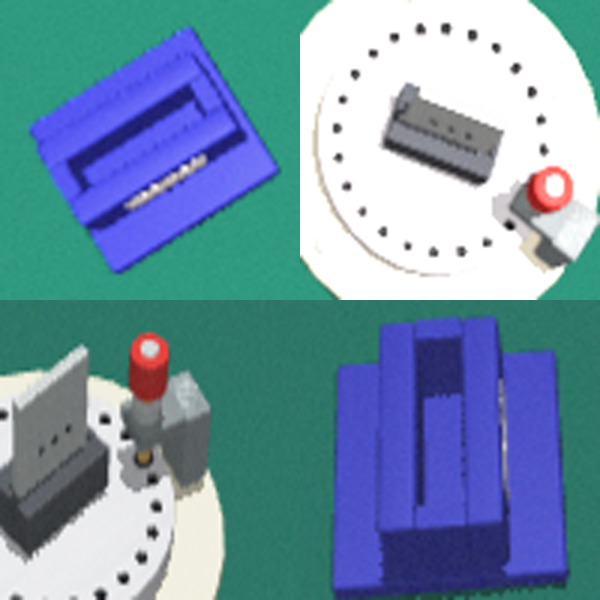

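The crop confirms rack A, at top (201,220): its open slot lies between two walls. Measured y is +155 mm, against +38 mm for B and −139 mm for C, so A is farthest left.

| Thing | Centre x, y (mm) | Top z (mm) | Heading |
|---|---|---|---|
| Rack A | (517.5, 155) | 52 | slot x axis at 33.5° |
| Plate | (579, −194.6) | 114 | thickness axis at −18° |
| Knob | about (536, −253) | 105 | none (round) |

The two views agree on the plate and rack A to about 2 mm. Sizes and heights match the text, and both lie within reach. Now I'll move above the plate.

drive_tool(
  rows="0.1 -0.2 0 0 0 -0.25 1;0.2 -0.4 0 0 0 -0.5 1;0.3 -0.6 0 0 0 -0.75 1;0.398 -0.793 -0.03 0 0 -1 1;0.398 -0.793 -0.03 0 0 -1 1;0.398 -0.793 -0.03 0 0 -1 1;0.398 -0.793 -0.03 0 0 -1 1;0.398 -0.793 -0.03 0 0 -1 1;0.398 -0.793 -0.03 0 0 -1 1;0.398 -0.793 -0.03 0 0 -1 1;0.398 -0.793 -0.03 0 0 -1 1;0.398 -0.793 -0.03 0 0 -1 1;0.398 -0.793 -0.03 0 0 -1 1;0.398 -0.793 -0.03 0 0 -1 1;0.398 -0.793 -0.03 0 0 -1 1;0.398 -0.793 -0.03 0 0 -1 1;0.398 -0.793 -0.03 0 0 -1 1;0.398 -0.793 -0.03 0 0 -1 1;0.398 -0.793 -0.03 0 0 -1 1;0.398 -0.793 -0.03 0 0 -1 1",
  newtons=60,
)

```text
time_s: 2.1
tcp_pos: [0.5788, -0.1954, 0.374]
eef_rot: [-0.0, 0.782, 0.623, -0.001]
ft_force: [-0.1, 0.7, 1.2]
width: 0.0853
grip_force: 0.0
```

drive_tool(
  rows="0 0.0007 -0.03 0 0 -0.062 1;0 0.0007 -0.06 0 0 -0.062 1;0 0.0007 -0.085 0 0 -0.062 1;0 0.0007 -0.105 0 0 -0.062 1;0 0.0007 -0.122 0 0 -0.062 1;0 0.0007 -0.122 0 0 -0.062 1;0 0.0007 -0.122 0 0 -0.062 1",
)

```text
time_s: 2.8
tcp_pos: [0.5791, -0.1937, 0.2532]
eef_rot: [0.0, 0.809, 0.587, 0.0]
ft_force: [-0.3, 0.2, 0.4]
width: 0.0854
grip_force: 0.0
```

Run:
```python
from m import *
s=manip.sense(); print(s["tcp_pos"],s["eef_rot"],s["ft_force"])
c=cap("side");d=cap("top")
cv2.imwrite("pics/g1.png",np.hstack([cv2.resize(c["img"][90:220,240:400],(400,325),interpolation=2),cv2.resize(d["img"][130:260,300:460],(400,325),interpolation=2)]))
```

```text
[ 0.57913316 -0.19374252  0.25321959] [3.73069629e-05 8.09409145e-01 5.87245120e-01 6.57218905e-05] [-0.30420275  0.15928929  0.42701031]
```

View pics/g1.png

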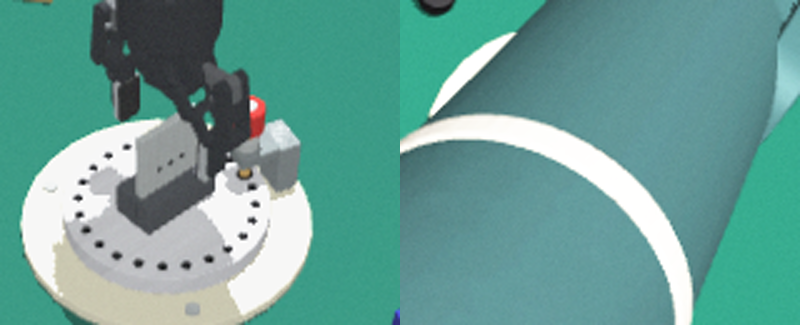

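The side view (crop) shows the open fingers on either side of the plate at about (165,150), and the knob clear behind the near finger at (258,117). Now I'll close.

drive_tool(
  rows="0 0 0 0 0 0 0.3;0 0 0 0 0 0 0.12;0 0 0 0 0 0 0;0 0 0 0 0 0 0;0 0 0 0 0 0 0;0 0 0 0 0 0 0;0 0 0 0 0 0 0;0 0 0 0 0 0 0;0 0 0 0 0 0 0;0 0 0 0 0 0 0",
  newtons=60,
)

```text
time_s: 3.9
tcp_pos: [0.579, -0.1941, 0.2528]
eef_rot: [0.0, 0.81, 0.587, 0.0]
ft_force: [0.5, -0.6, 2.3]
width: 0.007
grip_force: 58.6
```

drive_tool(
  rows="0 0 0.01 0 0 0 0;0 0 0.02 0 0 0 0;0 0 0.03 0 0 0 0;0 0 0.045 0 0 0 0;0 0 0.065 0 0 0 0;0 0 0.09 0 0 0 0;0 0 0.12 0 0 0 0;0 0 0.13 0 0 0 0;0 0 0.13 0 0 0 0",
)

```text
time_s: 4.8
tcp_pos: [0.579, -0.1942, 0.3842]
eef_rot: [0.001, 0.81, 0.587, 0.001]
ft_force: [-0.5, -0.2, -2.9]
width: 0.007
grip_force: 59.6
```

drive_tool(
  rows="-0.01 0.04 0 0 0 0.08 0;-0.02 0.085 0 0 0 0.17 0;-0.0275 0.13 0 0 0 0.26 0;-0.035 0.175 0 0 0 0.35 0;-0.042 0.22 0 0 0 0.44 0;-0.05 0.265 0 0 0 0.5 0;-0.056 0.305 0 0 0 0.56 0;-0.06 0.335 0 0 0 0.6 0;-0.0615 0.349 0 0 0 0.6 0;-0.0615 0.349 0 0 0 0.6 0;-0.0615 0.349 -0.05 0 0 0.6 0;-0.0615 0.349 -0.07 0 0 0.6 0;-0.0615 0.349 -0.07 0 0 0.6 0;-0.0615 0.349 -0.07 0 0 0.6 0",
)

```text
time_s: 6.2
tcp_pos: [0.5179, 0.1539, 0.313]
eef_rot: [0.0, 0.474, 0.88, -0.0]
ft_force: [0.6, -0.2, -1.2]
width: 0.0069
grip_force: 59.4
```

Run:
```python
from m import *
s=manip.sense(); print(s["tcp_pos"],s["eef_rot"],s["ft_force"])
c=cap("side");d=cap("top")
P=cloud(c); H,S,V=cv2.split(cv2.cvtColor(c["img"],cv2.COLOR_BGR2HSV))
blue=(H>110)&(H<130)&(S>150)
near=(np.hypot(P[...,0]-.5175,P[...,1]-.155)<.06)
Q=P[near&~blue&(P[...,2]>.06)&(P[...,2]<.14)]
z0=Q[:,2].min(); print("plate min z",np.percentile(Q[:,2],[0,1,5]))
for lo in(.085,.1,.115):
    q=Q[(Q[:,2]>lo)&(Q[:,2]<lo+.012)]; print(lo,len(q),rect(q) if len(q)>5 else "")
cv2.imwrite("pics/r1.png",np.hstack([cv2.resize(c["img"][220:400,150:330],(400,400),interpolation=2),cv2.resize(d["img"][150:290,130:270],(400,400),interpolation=2)]))
```

```text
[0.51786602 0.1539425  0.31298953] [ 3.85141542e-05  4.74457402e-01  8.80278364e-01 -4.16060473e-04] [ 0.60706369 -0.1518542  -1.20220356]
plate min z [0.08979398 0.09032068 0.09203896]
0.085 37 (array([511.6, 156.9]), array([ 7., 53.]), 25.4)
0.1 42 (array([511.8, 162.9]), array([ 8. , 40.8]), 32.7)
0.115 40 (array([507.6, 166.7]), array([ 8.3, 29.8]), 25.3)
```

View pics/r1.png

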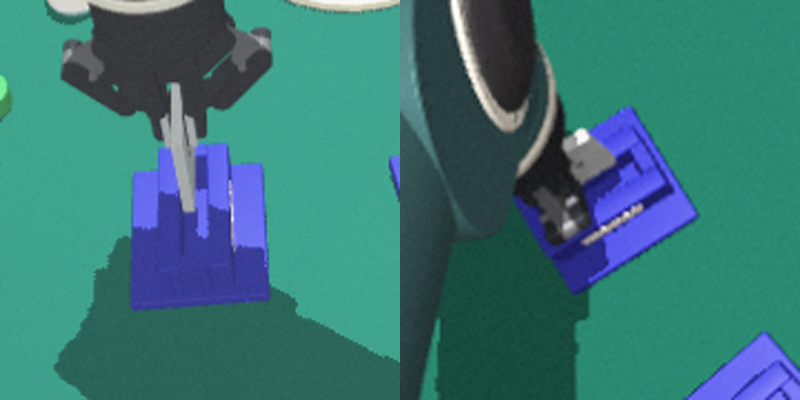

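The side crop shows the plate edge-on above the slot: its near lower corner is at (188,210) and the slot at (200,205). Next comes a plane fit for tilt.

Run:
```python
from m import *
for n in("side","top"):
    c=cap(n); P=cloud(c); H,S,V=cv2.split(cv2.cvtColor(c["img"],cv2.COLOR_BGR2HSV))
    a=np.radians(33.4); ex=np.array([np.cos(a),np.sin(a),0]); ey=np.array([-np.sin(a),np.cos(a),0])
    L=P-[.5179,.1539,0]; X,Y=L@ex,L@ey
    k=(abs(X)<.012)&(abs(Y)<.045)&(P[...,2]>.065)&(P[...,2]<.18)&(S<60)&(V>60)
    print(n,k.sum())
    for zl in np.arange(.07,.18,.015):
        q=k&(P[...,2]>=zl)&(P[...,2]<zl+.015)
        if q.sum()>5: print(round(zl,3),q.sum(),"X",np.round(np.percentile(X[q],[5,50,95])*1000,1),"Y",np.round(np.percentile(Y[q],[2,50,98])*1000,1), "slope",np.round(np.polyfit(Y[q],X[q],1)[0],2))
```

```text
side 529
0.085 29 X [-3.1 -2.9  3.3] Y [-11.  29.  31.] slope 0.09
0.1 40 X [-3.2 -1.2  4. ] Y [-11.1  30.   31.3] slope 0.12
0.115 46 X [-3.2 -1.9  3.3] Y [-0.7 29.8 31.5] slope 0.14
0.13 46 X [-4.1 -1.5  3.6] Y [ 9.7 29.7 31.6] slope 0.18
0.145 89 X [-10.4  -3.1   9.5] Y [ 7.  12.5 31.5] slope 0.18
0.16 123 X [-9.6 -1.6  9.6] Y [-12.2  12.4  31.3] slope 0.01
0.175 156 X [-4.7  0.9  6.4] Y [-14.   10.6  30.6] slope -0.03
top 199
0.085 15 X [-2.9 -2.5 -2.1] Y [-28.  -17.1  -3.5] slope 0.0
0.1 31 X [-3.1 -2.4 -1.8] Y [-29.8 -16.2  -3.1] slope -0.01
0.115 25 X [-3.8 -2.8 -0.2] Y [-29.6 -18.2  -7.8] slope -0.01
0.13 23 X [-7.8 -4.  -2.2] Y [-29.7 -20.5  -7.9] slope -0.09
0.145 35 X [-9.4 -4.3 -2.5] Y [-29.5 -17.2  -6.9] slope -0.23
0.16 34 X [-4.7 -4.   1.8] Y [-29.7 -22.1 -12.2] slope -0.1
0.175 36 X [-4.1 -0.7  2.8] Y [-28.9 -21.1 -13.1] slope -0.07
```

The plate is upright, centred in X and spans ±30 mm in Y. Its lower edge is at about 0.090, so I'll lower it 77 mm.

drive_tool(
  rows="0 0.001 -0.02 0 0 0 0;0 0.001 -0.035 0 0 0 0;0 0.001 -0.05 0 0 0 0;0 0.001 -0.06 0 0 0 0;0 0.001 -0.068 0 0 0 0;0 0.001 -0.074 0 0 0 0;0 0.001 -0.077 0 0 0 0;0 0.001 -0.077 0 0 0 0;0 0.001 -0.077 0 0 0 0",
)

```text
time_s: 7.3
tcp_pos: [0.5176, 0.1559, 0.236]
eef_rot: [0.0, 0.474, 0.881, 0.0]
ft_force: [-0.6, 0.5, -1.7]
width: 0.0073
grip_force: 59.6
```

drive_tool(
  rows="0 0 -0.001 0 0 0 0;0 0 -0.002 0 0 0 0;0 0 -0.002 0 0 0 0",
)

```text
time_s: 7.6
tcp_pos: [0.5178, 0.156, 0.2347]
eef_rot: [0.0, 0.474, 0.881, 0.001]
ft_force: [-3.4, -1.0, 15.5]
width: 0.0074
grip_force: 62.5
```

drive_tool(
  rows="0 0 0.0005 0 0 0 0.15;0 0 0.0005 0 0 0 0.3;0 0 0.0005 0 0 0 0.6;0 0 0.0005 0 0 0 1;0 0 0.0005 0 0 0 1;0 0 0.0005 0 0 0 1;0 0 0.0005 0 0 0 1;0 0 0.03 0 0 0 1;0 0 0.07 0 0 0 1;0 0 0.12 0 0 0 1;0 0 0.14 0 0 0 1;0 0 0.14 0 0 0 1",
)

```text
time_s: 8.8
tcp_pos: [0.518, 0.1559, 0.3768]
eef_rot: [0.001, 0.474, 0.881, 0.002]
ft_force: [-0.0, -0.9, -0.7]
width: 0.085
grip_force: 0.0
```

Run:
```python
from m import *
c=cap("side");d=cap("top")
K={}
for n,k in(("side",c),("top",d)):
    P=cloud(k);H,S,V=cv2.split(cv2.cvtColor(k["img"],cv2.COLOR_BGR2HSV))
    m=comps((((H<8)|(H>172))&(S>150)&(V>80)),20)
    for q in m: print(n,"red",q.sum(),np.argwhere(q).mean(0)[::-1])
    if m:
        r=max(m,key=lambda q:q.sum()); f=r.astype(np.uint8)
        ct=max(cv2.findContours(f,0,2)[0],key=cv2.contourArea); f=cv2.drawContours(f*0,[ct],-1,1,-1)  # fill the pale top glint
        h=(f>0)&(P[...,2]>.100)&(P[...,2]<.110); p=np.argwhere(h).mean(0)[::-1]; K[n]=(k,p)
        print(n,"knob top px",p,rect(P[h]),np.median(P[h][:,2]),"circle on plane",cv2.minEnclosingCircle((plane(k,np.argwhere(h)[:,::-1],.104)[:,:2]*1000).astype(np.float32)))
    a=np.radians(33.4); ex=np.array([np.cos(a),np.sin(a),0]); ey=np.array([-np.sin(a),np.cos(a),0])
    L=P-[.5175,.155,0]; X,Y=L@ex,L@ey
    for lo,hi in((.06,.075),(.075,.09),(.09,.105)):
        q=(abs(X)<.03)&(abs(Y)<.05)&(P[...,2]>lo)&(P[...,2]<hi)
        if q.sum()>3: print(n,"plate",lo,q.sum(),np.round(np.percentile(X[q],[5,50,95])*1000,1),np.round(np.percentile(Y[q],[2,98])*1000,1),P[q][:,2].max())
if len(K)==2: print("tri",tri(*K["side"],*K["top"]))
cv2.imwrite("pics/p1.png",np.hstack([cv2.resize(c["img"][220:400,150:330],(400,400),interpolation=2),cv2.resize(d["img"][150:290,130:270],(400,400),interpolation=2)]))
```

```text
side red 145 [338.89655172 137.33793103]
side knob top px [339.39784946 132.94623656] (array([ 536.1, -250.4]), array([22.5, 22.9]), 4.3) 0.1037353183712844 circle on plane ((535.6775512695312, -248.6319580078125), 13.995945930480957)
side plate 0.06 54 [-3.6 -3.3  3.5] [-25.2  31.2] 0.07432992380657283
side plate 0.075 55 [-3.7 -3.4  3.5] [-24.6  31.8] 0.0895599215673005
side plate 0.09 182 [-3.2 -0.1  3.1] [-27.6  31.2] 0.09922059807669381
top red 74 [401.         206.72972973]
top knob top px [402.21276596 204.9787234 ] (array([ 537.1, -251.2]), array([20.8, 22.6]), 53.6) 0.10343660574402898 circle on plane ((536.9198608398438, -251.4113311767578), 12.396245956420898)
top plate 0.06 40 [-2.5 -2.1 -1.2] [-30.5   8.9] 0.07324929578833628
top plate 0.075 47 [-2.5 -2.  -1.3] [-30.6   8.1] 0.0892536853846638
top plate 0.09 99 [-2.2  0.9  5.1] [-29.1  10.6] 0.10030733055886894
tri [ 0.53710047 -0.24988546  0.10359372]
```

View pics/p1.png

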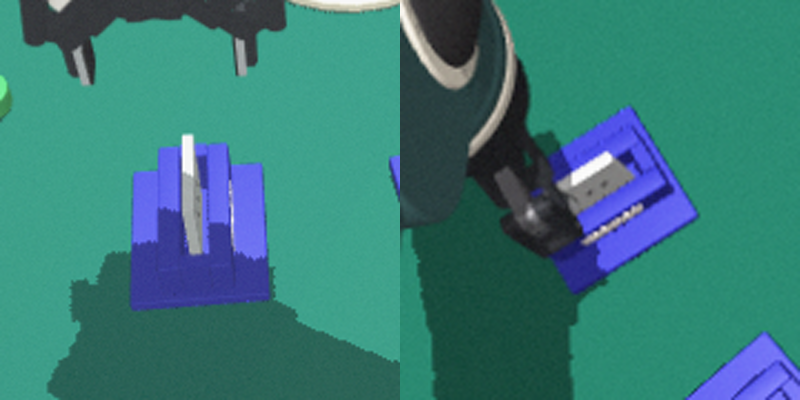

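The crop shows the plate standing upright in the slot at left crop (193,195), with its top at about 0.099 and the gripper clear. The knob triangulates to (0.537, −0.251), top z 0.1036 (expected 0.104), about 70 mm from the disc centre (expected 72).

drive_tool(
  rows="0.002 -0.04 0 0 0 -0.08 1;0.004 -0.085 0 0 0 -0.17 1;0.006 -0.13 0 0 0 -0.26 1;0.008 -0.175 0 0 0 -0.35 1;0.01 -0.22 0 0 0 -0.44 1;0.012 -0.265 0 0 0 -0.53 1;0.014 -0.31 0 0 0 -0.6 1;0.016 -0.355 0 0 0 -0.68 1;0.019 -0.39 0 0 0 -0.68 1;0.019 -0.407 0 0 0 -0.68 1;0.019 -0.407 -0.04 0 0 -0.68 1;0.019 -0.407 -0.07 0 0 -0.68 1;0.019 -0.407 -0.07 0 0 -0.68 1;0.019 -0.407 -0.07 0 0 -0.68 1",
)

```text
time_s: 10.3
tcp_pos: [0.5364, -0.2513, 0.3035]
eef_rot: [-0.0, 0.843, 0.537, -0.001]
ft_force: [0.2, -0.0, 0.4]
width: 0.0853
grip_force: 0.0
```

drive_tool(
  rows="0.0005 0 -0.02 0 0 0 1;0.0005 0 -0.038 0 0 0 1;0.0005 0 -0.05 0 0 0 1;0.0005 0 -0.055 0 0 0 1;0.0005 0 -0.055 0 0 0 1;0.0005 0 -0.055 0 0 0 1",
)

```text
time_s: 10.9
tcp_pos: [0.5372, -0.2513, 0.2496]
eef_rot: [0.0, 0.843, 0.537, 0.0]
ft_force: [0.8, 0.3, -0.3]
width: 0.0852
grip_force: 0.0
```

drive_tool(
  rows="0 0 0 0 0 0 0.6;0 0 0 0 0 0 0.4;0 0 0 0 0 0 0.2;0 0 0 0 0 0 0;0 0 0 0 0 0 0;0 0 0 0 0 0 0;0 0 0 0 0 0 0;0 0 0 0 0 0 0;0 0 0 0 0 0 0",
  newtons=90,
)

```text
time_s: 11.8
tcp_pos: [0.5381, -0.2515, 0.2495]
eef_rot: [0.002, 0.843, 0.538, 0.001]
ft_force: [9.6, -5.1, -0.3]
width: 0.0237
grip_force: 88.3
```

drive_tool(
  rows="0.001 -0.0005 0 0 0 0 0;0.001 -0.0005 0.003 0 0 0 0;0.001 -0.0005 0.006 0 0 0 0;0.001 -0.0005 0.009 0 0 0 0;0.001 -0.0005 0.012 0 0 0 0;0.001 -0.0005 0.015 0 0 0 0;0.001 -0.0005 0.0175 0 0 0 0;0.001 -0.0005 0.0175 0 0 0 0",
)

```text
time_s: 12.6
tcp_pos: [0.5385, -0.2517, 0.2663]
eef_rot: [0.001, 0.843, 0.538, 0.0]
ft_force: [8.4, -4.1, -10.6]
width: 0.0233
grip_force: 88.8
```

drive_tool(
  rows="0.0005 -0.0003 0.001 0 0 0 0;0.0005 -0.0003 0.002 0 0 0 0;0.0005 -0.0003 0.003 0 0 0 0;0.0005 -0.0003 0.0035 0 0 0 0;0.0005 -0.0003 0.0035 0 0 0 0;0.0005 -0.0003 0.0035 0 0 0 0",
)

```text
time_s: 13.2
tcp_pos: [0.5386, -0.2518, 0.2692]
eef_rot: [0.0, 0.843, 0.537, -0.0]
ft_force: [6.9, -2.5, -12.1]
width: 0.0235
grip_force: 88.8
```

drive_tool(
  rows="0 0 0.0007 0 0 0 0;0 0 0.0014 0 0 0 0;0 0 0.0014 0 0 0 0",
)

```text
time_s: 13.5
tcp_pos: [0.5387, -0.2516, 0.2698]
eef_rot: [0.0, 0.843, 0.538, -0.0]
ft_force: [12.0, -7.3, -28.2]
width: 0.0235
grip_force: 90.0
```

Run:
```python
from m import *
s=manip.sense(); print(s["tcp_pos"],s["ft_force"],s["width"],s["grip_force"])
c=cap("side"); P=cloud(c);H,S,V=cv2.split(cv2.cvtColor(c["img"],cv2.COLOR_BGR2HSV))
for q in comps((((H<8)|(H>172))&(S>150)&(V>80)),10): print(q.sum(),np.percentile(P[q][:,2],[1,99]))
a=np.radians(33.4); ex=np.array([np.cos(a),np.sin(a),0]); L=P-[.5175,.155,0]
q=(abs(L@ex)<.03)&(np.hypot(L[...,0],L[...,1])<.05)&(P[...,2]>.06); print("plate",q.sum(),P[q][:,2].max())
cv2.imwrite("pics/k1.png",cv2.resize(c["img"][80:380,190:400],(560,600) if 0 else (420,600),interpolation=2))
```

```text
[ 0.53867959 -0.25163715  0.26975887] [ 11.99148128  -7.34438739 -28.21851164] 0.023455161803265567 90.02559542655945
72 [0.10163058 0.12718553]
plate 309 0.09973358419582294
```

View pics/k1.png

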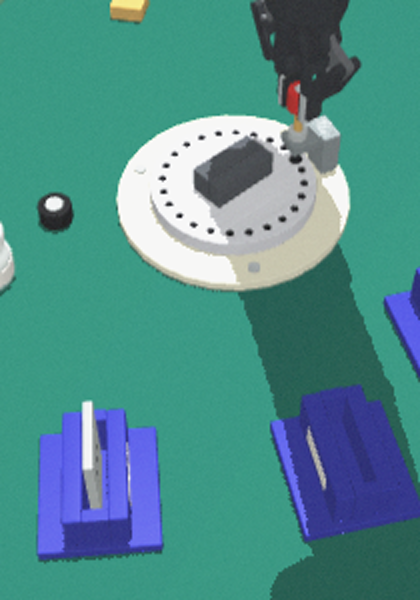

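The knob at (293,97) is gripped and raised with its brass pin showing. The force jumped to 28 N at 20 mm of travel, so it's on the stop. The plate at (92,455) stands in the chosen rack, so I'm handing in.

```bash
python3 -c "
from cell import manip
s=manip.sense();print(s['ft_force'],s['tcp_pos'],s['grip_force']);print(manip.close_job())"
```

```text
[ 12.69191848  -7.21774015 -27.74498714] [ 0.5386751  -0.25165894  0.26976207] 90.0240433216095
the job is handed in; nothing more can be done
None
```

The plate stands upright in the leftmost blue rack, and I handed the job in at about 13.5 s with the arm still gripping the red knob and holding it against its upper stop; the verdict was not shown.

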